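# Bring up the dining-room dimmer past the guard bar

### The job

Bring up the dining-room lights for service: slide the orange dimmer up its track, passing its cap beneath the brass guard bar, until the white line on the cap is level with the small brass pointer beside the track, and let go. Leave the pointer, the other two dimmers, the candle glasses and the goblets as they are, and do not ram the desk or its guard bar.

Things in the scene. Friction and masses are not known exactly. Their poses are not given: they have to be found in the camera images.
- desk: Fixed sloped dimmer desk of dark oak, 340 mm wide. Origin on the table under the middle of the face; x points level from its low to its high edge, y along its width, z up. The face rises towards +x at 28.6 degrees (0.5 rad); above the origin the oak is 95 mm over the table. It runs 110 mm down and 120 mm up the slope from there
- orange_strip: steel strip of the orange dimmer, 215 mm along the slope, 74 mm wide, 6 mm thick, fixed on the oak; beside it lie two like strips, 80 mm apart, in any order. Axes as the desk's; origin on the table under the middle of its track, which runs straight up the slope. Strip surface: 6 mm off the oak
- guard_mid (a point): middle of the brass guard bar, on its axis: 8 mm thick, it crosses the whole width level, parallel to the desk's y, over the middle of the tracks, 42 mm off the strips (48 mm off the oak); posts 162 mm either side. Caps pass under it, fingers do not
- ledge_edge (a point): middle of the lower front edge of the oak ledge that overhangs the top end of the face: 114 mm up the slope from the bar and 120 mm off the oak. 14 mm thick, as wide as the desk, it reaches back 110 mm. Under it, the upper half of the tracks is reached with the tool tilted, square to the face
- orange (a joint): travel of the orange dimmer's cap up its track in m, 0 at the low end to 0.12 at the top; at 0.06 the cap is centred under the guard bar. Stiff, about 3 N; it stays where it is left
- orange_line (a point): centre of the top of the orange cap, on its white line. The cap is 36 mm long along the track, 18 mm wide and 26 mm tall, standing straight off the strip; its axes: x up the slope, y along the desk's width, z off the face
- pointer_tip (a point): inner end, on top, of the small flat brass pointer on the orange strip, 3 mm thick, 14 mm to the +y side of the track's middle (5 mm beside the cap), always above the guard bar; axes as for the cap. Level means that the cap's white line and the pointer have the same position along x (up the slope)
- white_line (a point): centre of the top of the white cap on its own strip (same shape); leave it
- green_line (a point): centre of the top of the green cap on its own strip (same shape); leave it
- candle_tall: clear candle glass, 60 mm across and 110 mm high, loose on the ledge; origin under its base
- candle_low: clear candle glass, 60 mm across and 80 mm high, loose on the ledge; origin under its base
- goblet_clear: clear goblet, 76 mm across and 155 mm high, loose on the table to the left of the desk; origin under its foot
- goblet_amber: amber goblet, same size, loose on the table to the right of the desk; origin under its foot

How it is judged:
By the outcome, as a careful person would: the job done as asked, in the order asked, and still so for the second after the job is handed in, with the robot touching nothing.
It also fails if it takes over 48 s, if anything falls off the work surface, if the arm or the gripper's body presses on something with over 40 N, if the wrist force passes 120 N, or if a joint passes its speed limit or range.

### The arm

A 6-joint arm with a two-finger parallel gripper is mounted at the origin on the work surface. World frame = base frame: x ahead of the robot, y to its left, z up, the work surface at z = 0. Lengths are in m, angles in rad, forces in N, time in s.
With the tool pointing down it reaches from about 0.3 to 0.875 m from the base axis. Payload 6.4 kg.
Tool frame: the origin (TCP) lies at the centre of the arm's flange, where the gripper is bolted on; the fingertips stand 173 mm ahead of it and the grasp point (between the pads) lies 155 mm ahead of it (ctrl.pinch_z is the distance from the TCP to the grasp point, in m); z points along the fingers, y is the direction in which the jaws open and shut (so a half turn about z gives the same grasp; the last joint's range is limited). The gripper opens to 85 mm and grips with 20 to 120 N. Pads are 22 mm wide; open, the fingers measure 114 mm over their backs; the gripper's body (76 mm by 85 mm) begins 54 mm behind the grasp point. The pads swing forward as they close: fully open they stand 13 mm farther back than shut.
Start: joints at [1.054, 0.181, 1.607, -0, 1.354, -0.206], TCP at [0.176, 0.547, 0.405] pointing down, gripper open.
Joint ranges: [-2.99, 2.99], [-0.89, 2.07], [0.3, 2.58], [-1.14, 4.28], [0, 2.63], [-3.12, 3.12]. Speed limits (rad/s): [2.57, 2.57, 3.01, 3.14, 3.14, 3.14].

### API

Orientations are given as a unit quaternion [w, x, y, z].
In Python, from bench import ctrl gives the robot as it stands.
- The arm moves only by the tool drive_tool, never from a script. Its argument "commands" is a list that holds one entry, the list of rows, each a list of 7 numbers: the shift along the tool's x, y, z in units of 50 mm (1.0 is 50 mm), then the turn, a rotation vector about the tool's x, y, z in units of 8 degrees (1.0 is 8 degrees), then the closure in counts, from 0 (fully open) to 255 (shut). A call has 1 to 10 rows; each row shifts and turns the commanded pose from where the row before left it, along the tool's axes as they then stand; what a row does not reach is not made up. A row lasts 1/10 s, in which the tool goes at most 50 mm and 8.59 degrees, less where a joint would pass 70% of its speed; a pose out of reach is approached as far as the arm can. A call is refused whole if a number of a shift passes 1 or a number of a turn 1, either way. A call with a gripper value outside its range is refused whole. The fingers move at their own pace and stop on an object; the grip force is fixed at half the most. Time passes only in rows, so rows that do not move let the fingers close. It gives the time, the measured TCP pose, the force and the opening at its end, in the units of the state.
- ctrl.get_obs(): the state, without advancing time (a new reading comes with each control period).
- ctrl.camera(name): name is "scene" or "top" or "wrist"; returns a dict with "pixels" (400x640x3 uint8, red, green, blue), "depth" (400x640 float32, m along the optical axis (not along the pixel's ray), 0 where there is no reading), "intrinsics" (3x3 intrinsics, pixels), "R" (3x3) and "t" (3): a world point X has camera coordinates R X + t; the wrist camera has in their place "tool_from_camera" (4x4, takes a point from camera to tool coordinates, whose origin is the TCP and whose axes are the flange's). Camera axes: x right, y down, z forward; pixel columns grow to the right and rows downward; lengths in m; the calibration is good to about 2 mm. A picture is of the moment at which its call begins: read the wrist's pose just before it.
- ctrl.hand_in(): hands the job in, once; it reports no verdict.
The state is a dict: "time_s": time; "q": joint angles; "dq": joint speeds; "joint_efforts": joint torques, N m; "eef_pos": TCP position; "eef_rot": TCP orientation; "wrist_force": force on the tool from outside, world axes, zero at the start; "torque": the same for the moment, N m; "opening": opening from 0.0 (shut) to 1.0 (fully open).
Only numpy, scipy, OpenCV 4.12 (cv2) and the standard library are available. Lean on these libraries where they do the work, as an engineer would, in place of code of your own. Each camera call takes 0.05 s, during which the arm holds its last target. There are 200 camera calls.

## Working session

There is one attempt and no reset: what is moved stays moved. The work goes in short steps, Python scripts to look and compute and a tool call to move; the robot and the scene stay as the last step left them, time stands still between calls to the robot, and variables do not carry over. Pictures are saved under pics/ and viewed, about 8 in all and at most 12, crops included, and the job is handed in when it is done.

Besides the shell and the picture viewer there is one more tool, called after "Call:" as name(argument=value, ...), one argument or row to a line, values as JSON. drive_tool: Moves the arm, as the interface text tells. Its arguments: {"type":"object","properties":{"commands":{"type":"array","items":{"type":"array","items":{"type":"array","items":{"type":"number"}}}}},"required":["commands"]}

```bash
ls; mkdir -p pics
cat > h.py <<'E'
import numpy as np, cv2
from bench import ctrl
def snap(n,f=None):
    c=ctrl.camera(n); np.savez('/tmp/%s.npz'%n,**c)
    if f: cv2.imwrite(f,c['pixels'][:,:,::-1])
    return c
def world(c,u,v,d=None):
    K=c['intrinsics']; d=c['depth'][int(round(v)),int(round(u))] if d is None else d
    p=d*np.linalg.solve(K,[u,v,1]); return c['R'].T@(p-c['t'])
E
python3 - <<'E'
from h import *
print(ctrl.get_obs())
a=snap('scene');b=snap('top')
cv2.imwrite('pics/1.png',a['pixels'][:,:,::-1]);cv2.imwrite('pics/2.png',b['pixels'][:,:,::-1])
for c in(a,b):print(c['intrinsics'],c['R'],c['t'],-c['R'].T@c['t'])
E
```

```text
pics
{'time_s': 0.0, 'q': array([ 1.05370245e+00,  1.81528918e-01,  1.60797436e+00, -1.51335382e-05,
        1.35382396e+00, -2.06311048e-01]), 'dq': array([-0.00090964, -0.00017726,  0.00039793,  0.00180204, -0.00155904,
        0.00091334]), 'joint_efforts': array([-2.36217311e-03, -4.44867218e+01, -3.51337552e+01, -6.33477175e-04,
        9.22708452e-03,  8.45784797e-06]), 'eef_pos': array([0.17570345, 0.54723663, 0.40380698]), 'eef_rot': array([-2.99996441e-04,  1.54765136e-01,  9.87950910e-01, -8.13789617e-04]), 'wrist_force': array([-0.58979729, -0.03486597,  0.08596976]), 'torque': array([-0.06070134,  0.01953235,  0.01327062]), 'opening': 1.0024496102071025}
[[450.94044904   0.         323.53331126]
 [  0.         450.94044904 190.19150003]
 [  0.           0.           1.        ]] [[ 0.99923322 -0.03760727 -0.01089352]
 [-0.03667911 -0.80179428 -0.59647345]
 [ 0.01369738  0.59641565 -0.80255888]] [-0.65626861  0.14804813  1.27577525] [ 0.6437209  -0.66686865  1.10504246]
[[458.31520202   0.         309.97856479]
 [  0.         458.31520202 194.91857517]
 [  0.           0.           1.        ]] [[-1.11204097e-03 -9.99993949e-01  3.29637086e-03]
 [-9.94048030e-01  7.46319507e-04 -1.08940152e-01]
 [ 1.08937032e-01 -3.39789687e-03 -9.94042845e-01]] [0.0381468  0.67704739 1.12920822] [0.55004745 0.04147821 1.19611325]
```

View pics/1.png

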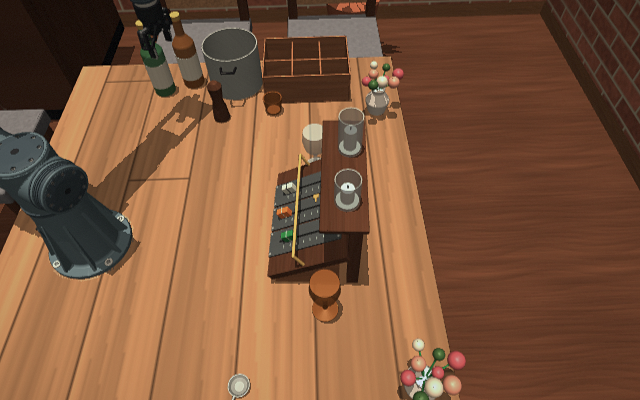

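View pics/2.png

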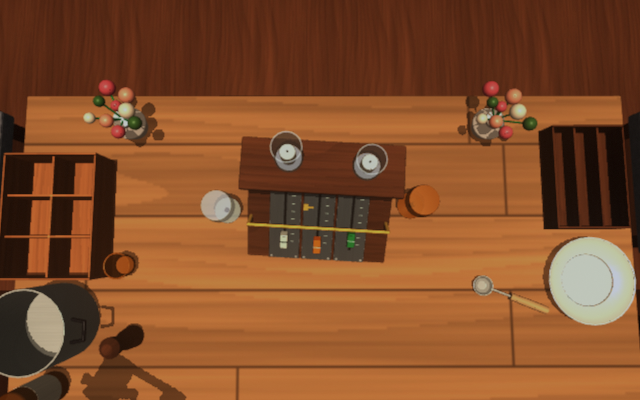

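The scene picture shows the desk, with the orange cap at (284,212). In the top picture the orange cap is at (317,244), the pointer at (308,207), and the guard bar runs from (250,225) to (388,232). I'll enlarge the top view.

Run:
```python
from h import *
c=np.load('/tmp/top.npz'); im=c['pixels'][180:270,240:400,::-1]
cv2.imwrite('pics/3.png',cv2.resize(im,None,fx=5,fy=5,interpolation=cv2.INTER_CUBIC))
for n,p in dict(cap=(317,241),ptr=(308,207),barL=(252,225.5),barR=(386,232),oak=(260,240),oak2=(260,250),oakR=(376,240),oakR2=(376,252),s1=(300,240),s2=(300,252),s3=(334,240),led=(320,180),led2=(320,192),ledL=(243,186),ledR=(400,192)).items(): print(n,world(c,*p).round(4))
```

```text
cap [0.5598 0.0212 0.1023]
ptr [0.6394 0.0425 0.1197]
barL [0.5977 0.1786 0.0805]
barR [ 0.5798 -0.1361  0.1445]
oak [0.5627 0.1603 0.0668]
oak2 [0.5382 0.1621 0.0468]
oakR [ 0.5624 -0.1239  0.069 ]
oakR2 [ 0.533  -0.1257  0.0533]
s1 [0.5626 0.0622 0.0647]
s2 [0.5332 0.0625 0.0498]
s3 [ 0.5624 -0.0205  0.0782]
led [0.6822 0.0178 0.2698]
led2 [0.6575 0.0179 0.2701]
ledL [0.6702 0.175  0.268 ]
ledR [ 0.6576 -0.1454  0.2677]
```

View pics/3.png

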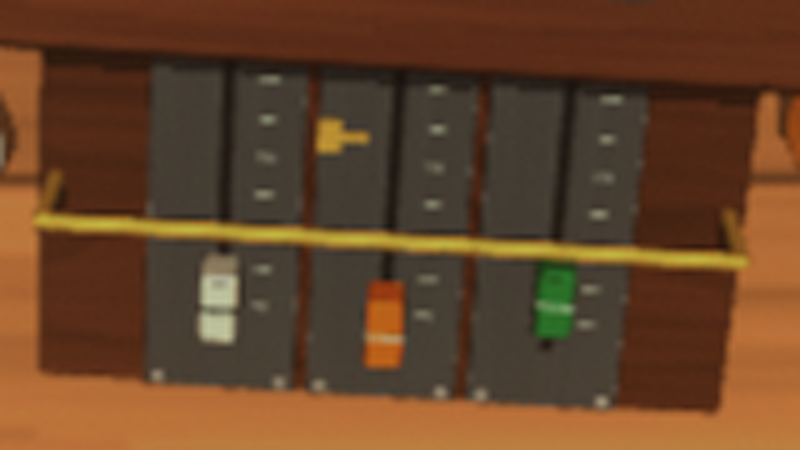

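The crop puts the pointer tip at about (369,137), the orange white line at (384,338), the bar ends at (40,219) and (743,262), and the lower oak corners at (40,373) and (718,411). Next I fit the desk model.

```bash
cat >> h.py <<'E'
from scipy.optimize import least_squares
from scipy.spatial.transform import Rotation as Rot
A=0.5; U=np.array([np.cos(A),0,np.sin(A)]); N=np.array([-np.sin(A),0,np.cos(A)])
def Rz(p): return Rot.from_euler('z',p).as_matrix()
def D(P,s,y,n): # desk slope coords -> world
    return np.array([P[0],P[1],.095])+Rz(P[2])@(s*U+np.array([0,y,0])+n*N)
def px(c,X):
    q=c['intrinsics']@(c['R']@X+c['t']); return q[:2]/q[2]
def onface(c,P,u,v,n): # pixel -> (s,y) at height n off oak
    f=lambda a: px(c,D(P,a[0],a[1],n))-[u,v]
    return least_squares(f,[0,0]).x
E
python3 - <<'E'
from h import *
c=np.load('/tmp/top.npz'); cr=lambda x,y: np.array([240+(x+.5)/5-.5,180+(y+.5)/5-.5])
def res(P):
    r=[px(c,D(P,-.11,.17,0))-cr(40,373),px(c,D(P,-.11,-.17,0))-cr(718,411),
       px(c,D(P,P[3],P[4],.048))-cr(40,219),px(c,D(P,P[3],-P[4],.048))-cr(743,262)]
    e=[px(c,D(P,P[3]+.114,s*.17,.12))[1] - cr(0,v)[1] for s,v in((1,47),(-1,91))]
    return np.r_[np.ravel(r),e]
f=least_squares(res,[.6,.02,0,0,.165]);P=f.x;print(P.round(4),f.fun.round(2))
np.save('P.npy',P[:4])
for k,p,n in(('orange',cr(384,338),.032),('ptr',cr(369,137),.009),('white',cr(217,311),.032),('green',cr(555,305),.032),('stripL',cr(308,392),.006),('stripR',cr(457,398),.006),('trackTop',cr(400,75),.006),('trackMid',cr(390,200),.006)):
  a=onface(c,P,*p,n);print(k,a.round(4),D(P,*a,n).round(4))
w=ctrl.camera('wrist');print(w['tool_from_camera'].round(3),w['intrinsics'][0,0])
E
```

```text
[ 0.6145  0.0185 -0.0576 -0.0011  0.1625] [-0.15 -0.06  0.3   0.08 -0.09  0.08 -0.05 -0.54 -0.05  0.43]
orange [-0.0617 -0.    ] [0.5451 0.0225 0.0935]
ptr [0.0326 0.0127] [0.6395 0.0298 0.1185]
white [-0.0522  0.0802] [0.558  0.1021 0.098 ]
green [-0.0387 -0.0799] [ 0.5607 -0.0584  0.1045]
stripL [-0.1088  0.0354] [0.5184 0.0595 0.0481]
stripR [-0.1074 -0.0386] [ 0.5153 -0.0144  0.0488]
trackTop [ 0.0638 -0.0001] [0.6675 0.0153 0.1309]
trackMid [-0.001   0.0008] [0.6108 0.0196 0.0998]
[[ 0.    -0.949 -0.317  0.081]
 [ 1.     0.    -0.    -0.   ]
 [ 0.    -0.317  0.949  0.031]
 [ 0.     0.     0.     1.   ]] 276.00141865088744
```

```bash
cat >> h.py <<'E'
P=np.load('P.npy') if __import__('os').path.exists('P.npy') else None
def plan(s,y,n,tilt=0,L=.173,first='rot'):
    """tool deltas (row units) to put tip (L ahead of TCP) at face coords, leaned by tilt deg tip-upslope"""
    o=ctrl.get_obs(); q=o['eef_rot']; R0=Rot.from_quat([q[1],q[2],q[3],q[0]])
    a=np.radians(tilt); z=-np.cos(a)*N+np.sin(a)*U; yv=np.array([0,1.,0]); x=np.cross(yv,z)
    R1=Rot.from_matrix(Rz(P[2])@np.c_[x,yv,z]); T=D(P,s,y,n)-L*R1.as_matrix()[:,2]; d=T-o['eef_pos']
    rv=(R0.inv()*R1).as_rotvec(degrees=True)/8
    print('t',round(o['time_s'],2),'F',o['wrist_force'].round(1),'TCPtarget',T.round(3),'rot',rv.round(2),'shift before rot',(R0.inv().apply(d)/.05).round(3),'after',(R1.inv().apply(d)/.05).round(3))
def where(L=.173):
    o=ctrl.get_obs(); q=o['eef_rot']; R0=Rot.from_quat([q[1],q[2],q[3],q[0]])
    X=Rz(P[2]).T@(o['eef_pos']+L*R0.as_matrix()[:,2]-[P[0],P[1],.095])
    zt=Rz(P[2]).T@R0.as_matrix()[:,2]
    print('tip s,y,n mm',(1000*np.array([X@U,X[1],X@N])).round(1),'tilt',np.degrees(np.arctan2(zt@U,-zt@N)).round(2),'F',o['wrist_force'].round(1),'open',round(o['opening'],3))
E
python3 -c "
from h import *
plan(-.105,0,.10,10);where()"
```

```text
t 0.15 F [-0.1  0.1  0.3] TCPtarget [0.367 0.033 0.268] rot [-0.62 -4.81 -1.74] shift before rot [-6.786 -8.625  2.738] after [ -1.737 -10.053   4.883]
tip s,y,n mm [-346.   502.4  344. ] tilt -28.68 F [-0.1  0.1  0.3] open 0.999
```

Call:
drive_tool(
  commands=[
    [[-0.48,-0.62,0,0,0,0,255],[-0.48,-0.62,0,0,0,0,255],[-0.48,-0.62,0,0,0,0,255],[-0.48,-0.62,0,0,0,0,255],[-0.48,-0.62,0,0,0,0,255],[-0.48,-0.62,0,0,0,0,255],[-0.48,-0.62,0,0,0,0,255],[-0.48,-0.62,0,0,0,0,255],[-0.48,-0.62,0,0,0,0,255],[-0.48,-0.62,0,0,0,0,255]],
  ],
)

```text
time_s: 1.15
eef_pos: [0.3095, 0.1775, 0.4046]
eef_rot: [0.0, 0.155, 0.988, 0.0]
wrist_force: [1.0, 0.5, 0.2]
opening: 0.003
```

Call:
drive_tool(
  commands=[
    [[-0.48,-0.62,0,0,0,0,255],[-0.48,-0.62,0,0,0,0,255],[-0.48,-0.62,0,0,0,0,255],[-0.48,-0.62,0,0,0,0,255],[0,0,0,-0.1,-0.8,-0.29,255],[0,0,0,-0.1,-0.8,-0.29,255],[0,0,0,-0.1,-0.8,-0.29,255],[0,0,0,-0.1,-0.8,-0.29,255],[0,0,0,-0.1,-0.8,-0.29,255],[0,0,0,-0.1,-0.8,-0.29,255]],
  ],
)

```text
time_s: 2.15
eef_pos: [0.3628, 0.0316, 0.4046]
eef_rot: [0.332, 0.027, 0.943, -0.011]
wrist_force: [0.8, 0.0, 0.3]
opening: 0.003
```

```bash
python3 -c "
from h import *
plan(-.105,0,.06,10);where()"
```

```text
t 2.15 F [0.8 0.  0.3] TCPtarget [0.386 0.032 0.232] rot [-0.01  0.03  0.01] shift before rot [1.801 0.037 2.972] after [1.79  0.029 2.978]
tip s,y,n mm [-42.1  -1.7 222.3] tilt 10.2 F [0.8 0.  0.3] open 0.003
```

Call:
drive_tool(
  commands=[
    [[0.45,0.01,0.4,0,0,0,255],[0.45,0.01,0.4,0,0,0,255],[0.45,0.01,0.5,0,0,0,255],[0.45,0,0.5,0,0,0,255],[0,0,0.6,0,0,0,255],[0,0,0.5,0,0,0,255],[0,0,0,0,0,0,255]],
  ],
)

```text
time_s: 2.85
eef_pos: [0.3827, 0.0317, 0.2318]
eef_rot: [0.326, 0.028, 0.945, -0.009]
wrist_force: [-0.3, 0.4, -0.1]
opening: -0.001
```

```bash
python3 -c "
from h import *
plan(-.105,0,.013,10);where()
c=snap('wrist','pics/4.png')"
```

```text
t 2.85 F [-0.3  0.4 -0.1] TCPtarget [0.408 0.03  0.191] rot [-0.   -0.07 -0.01] shift before rot [0.096 0.003 0.956] after [0.105 0.003 0.956]
tip s,y,n mm [-109.7   -0.2   60.7] tilt 9.46 F [-0.3  0.4 -0.1] open -0.001
```

View pics/4.png

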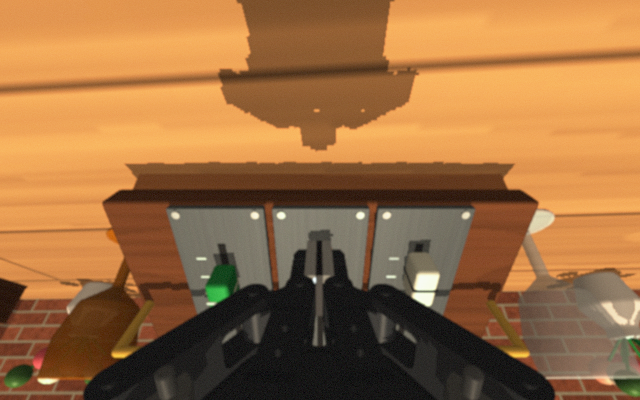

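The wrist view, with downslope at the top, shows the shut fingers at (319,240). They are centred on the orange strip (273 to 370), with green and white to either side. I'm going down below the cap.

Call:
drive_tool(
  commands=[
    [[0.05,0,0.3,0,0,0,255],[0.05,0,0.3,0,0,0,255],[0,0,0.2,0,0,0,255],[0,0,0.15,0,0,0,255],[0,0,0,0,0,0,255]],
  ],
)

```text
time_s: 3.4
eef_pos: [0.4093, 0.0301, 0.1962]
eef_rot: [0.332, 0.027, 0.943, -0.01]
wrist_force: [0.1, 0.3, 0.3]
opening: -0.0
```

```bash
python3 -c "
from h import *
plan(-.02,0,.013,10);where()"
```

```text
t 3.4 F [0.1 0.3 0.3] TCPtarget [0.483 0.026 0.232] rot [-0.01  0.01 -0.  ] shift before rot [-1.597  0.005  0.366] after [-1.598  0.004  0.363]
tip s,y,n mm [-101.5   -0.4   17.1] tilt 10.11 F [0.1 0.3 0.3] open -0.0
```

Call:
drive_tool(
  commands=[
    [[-0.12,0,0.04,0,0,0,255],[-0.12,0,0.03,0,0,0,255],[-0.12,0,0.03,0,0,0,255],[-0.12,0,0.02,0,0,0,255],[-0.12,0,0.02,0,0,0,255],[-0.12,0,0.02,0,0,0,255],[-0.12,0,0.02,0,0,0,255],[-0.12,0,0.02,0,0,0,255]],
  ],
)

```text
time_s: 4.2
eef_pos: [0.4515, 0.0278, 0.218]
eef_rot: [0.33, 0.027, 0.943, -0.01]
wrist_force: [-1.6, -0.7, -1.4]
opening: -0.002
```

```bash
python3 -c "
from h import *
plan(-.016,0,.015,10);where()"
```

```text
t 4.2 F [-1.6 -0.7 -1.4] TCPtarget [0.485 0.026 0.236] rot [-0.01 -0.01  0.  ] shift before rot [-0.751  0.001  0.148] after [-0.751  0.002  0.149]
tip s,y,n mm [-54.5  -0.2  15.8] tilt 9.92 F [-1.6 -0.7 -1.4] open -0.002
```

Call:
drive_tool(
  commands=[
    [[-0.12,0,0.02,0,0,0,255],[-0.12,0,0.02,0,0,0,255],[-0.12,0,0.02,0,0,0,255],[-0.12,0,0.02,0,0,0,255],[-0.1,0,0.02,0,0,0,255],[0,0,0,0,0,0,255],[0,0,0,0,0,0,255]],
  ],
)

```text
time_s: 4.9
eef_pos: [0.4783, 0.0261, 0.2321]
eef_rot: [0.331, 0.027, 0.943, -0.01]
wrist_force: [-1.3, 0.9, 0.7]
opening: 0.004
```

```bash
python3 -c "
from h import *
plan(-.016,0,.015,10);where()
c=snap('top');cv2.imwrite('pics/5.png',cv2.resize(c['pixels'][180:270,240:400,::-1],None,fx=5,fy=5,interpolation=cv2.INTER_CUBIC))"
```

```text
t 4.9 F [-1.3  0.9  0.7] TCPtarget [0.485 0.026 0.236] rot [-0.01  0.01  0.  ] shift before rot [-0.155  0.006  0.035] after [-0.155  0.005  0.035]
tip s,y,n mm [-23.8  -0.6  15.4] tilt 10.04 F [-1.3  0.9  0.7] open 0.004
```

View pics/5.png

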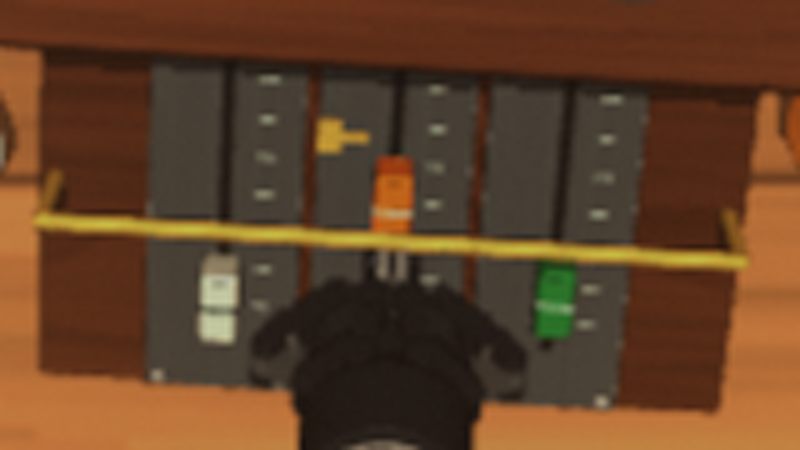

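The cap is under the bar and coming out above it, with its line at (394,214). There is room to push about 8 mm more.

Call:
drive_tool(
  commands=[
    [[-0.08,0,0.015,0,0,0,255],[-0.07,0,0.01,0,0,0,255],[0,0,0,0,0,0,255],[0,0,0,0,0,0,255]],
  ],
)

```text
time_s: 5.35
eef_pos: [0.4852, 0.0256, 0.2352]
eef_rot: [0.331, 0.027, 0.943, -0.01]
wrist_force: [-0.8, 1.3, -0.0]
opening: -0.004
```

```bash
python3 -c "
from h import *
where()"
```

```text
tip s,y,n mm [-16.4  -0.6  14.7] tilt 9.99 F [-0.8  1.3 -0. ] open -0.004
```

Call:
drive_tool(
  commands=[
    [[0.1,0,0,0,0,0,255],[0.1,0,-0.4,0,0,0,255],[0,0,-0.8,0,0,0,255],[0,0,-0.8,0,0,0,200],[0,0,-0.3,0,0.6,0,105],[0,0,0,0,0.65,0,105],[0,0,0,0,0,0,105]],
  ],
)

```text
time_s: 6.05
eef_pos: [0.4061, 0.0302, 0.3201]
eef_rot: [0.248, 0.028, 0.968, -0.008]
wrist_force: [0.4, 0.4, -0.2]
opening: 0.589
```

```bash
python3 -c "
from h import *
where();plan(.022,0,.085,0)
c=snap('top');cv2.imwrite('pics/6.png',cv2.resize(c['pixels'][180:270,240:400,::-1],None,fx=5,fy=5,interpolation=cv2.INTER_CUBIC))
o=c['pixels'].astype(int)
"
```

```text
tip s,y,n mm [-74.8  -0.6 124.6] tilt 0.13 F [ 0.4  0.4 -0.2] open 0.589
t 6.05 F [ 0.4  0.4 -0.2] TCPtarget [0.51  0.025 0.332] rot [-0.01  0.02  0.  ] shift before rot [-1.943  0.007  0.797] after [-1.945  0.006  0.792]
```

View pics/6.png

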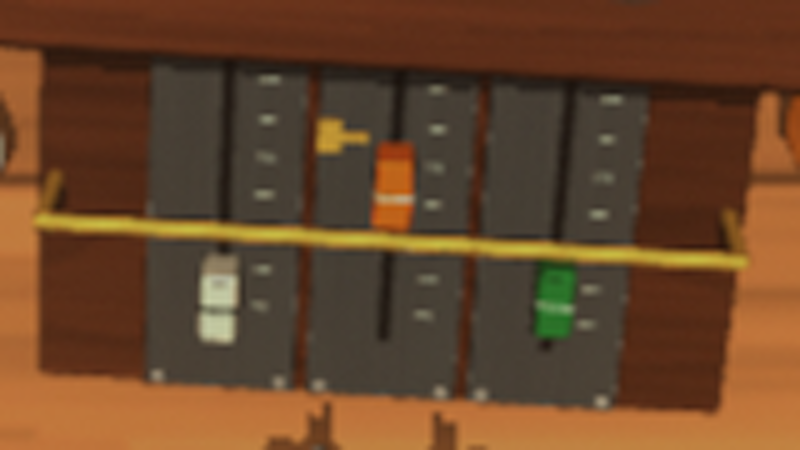

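Line is now at (394,198), clear of the fingers. I compute its travel and move above it.

Call:
drive_tool(
  commands=[
    [[-0.48,0,0,0,0,0,105],[-0.48,0,0,0,0,0,105],[-0.5,0,0.1,0,0,0,105],[-0.48,0,0.3,0,0,0,105],[0,0,0.4,0,0,0,105],[0,0,0,0,0,0,105]],
  ],
)

```text
time_s: 6.7
eef_pos: [0.5097, 0.0243, 0.3268]
eef_rot: [0.245, 0.028, 0.969, -0.007]
wrist_force: [-1.0, 0.3, -0.7]
opening: 0.591
```

```bash
python3 -c "
from h import *
t=np.load('/tmp/top.npz'); cr=lambda x,y: np.array([240+(x+.5)/5-.5,180+(y+.5)/5-.5])
print('cap',onface(t,P,*cr(394,198),.032),'ptr',onface(t,P,*cr(369,137),.009))
where();plan(.024,0,.015,0)
c=snap('wrist','pics/7.png')"
```

```text
cap [ 0.01247022 -0.00048456] ptr [0.03257983 0.01266177]
tip s,y,n mm [18.2 -0.3 80.8] tilt -0.25 F [-1.   0.3 -0.7] open 0.591
t 6.7 F [-1.   0.3 -0.7] TCPtarget [0.546 0.022 0.271] rot [-0.   -0.03 -0.  ] shift before rot [-0.106  0.005  1.315] after [-0.1    0.004  1.315]
```

View pics/7.png

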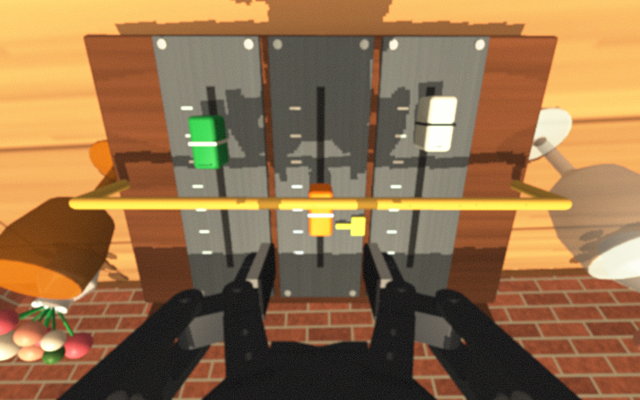

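The wrist view shows the orange line at about (320,215), the pointer tip at (336,226) and the bar at row 204. The fingers straddle the track above the bar. I'll cross-check the remaining distance with this picture.

```bash
cat >> h.py <<'E'
def wcam(c):
    o=ctrl.get_obs(); q=o['eef_rot']; R0=Rot.from_quat([q[1],q[2],q[3],q[0]]).as_matrix(); M=c['tool_from_camera']
    Rc=R0@M[:3,:3]; tc=R0@M[:3,3]+o['eef_pos']
    return dict(intrinsics=c['intrinsics'],R=Rc.T,t=-Rc.T@tc)
E
python3 -c "
from h import *
c=np.load('/tmp/wrist.npz');w=wcam(c)
cv2.imwrite('pics/8.png',cv2.resize(c['pixels'][170:250,270:370,::-1],None,fx=8,fy=7.5,interpolation=cv2.INTER_CUBIC))
for n,u,v,h in(('line',320,215.5,.032),('ptr',336,226,.009),('bar',320,204,.048),('top of track',320,267,.006),('bottom',320.5,88,.006)):print(n,(1000*onface(w,P,u,v,h)).round(1))"
```

```text
line [13.4  0.6]
ptr [32.1 14.3]
bar [-1.3  0.5]
top of track [73.8  0.8]
bottom [-76.9   1. ]
```

View pics/8.png

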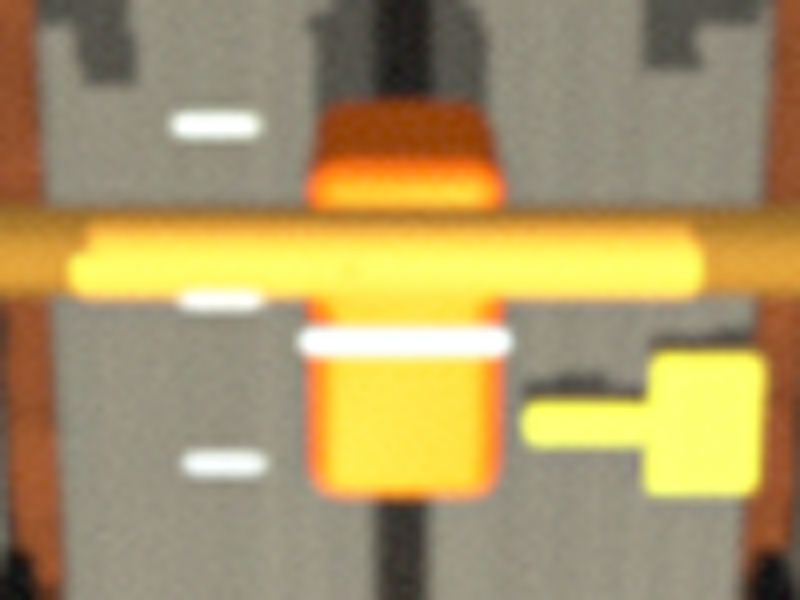

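In the crop the line is at (405,341) and the pointer tip at (522,424). That leaves about 19.3 mm to go by the wrist camera and 20.1 mm by the top camera. Next I go down and grip.

Call:
drive_tool(
  commands=[
    [[-0.06,0,0.2,0,-0.02,0,105],[-0.05,0,0.3,0,0,0,105],[0,0,0.3,0,0,0,105],[0,0,0.25,0,0,0,105],[0,0,0.2,0,0,0,105],[0,0,0.06,0,0,0,105],[0,0,0,0,0,0,105],[0,0,0,0,0,0,105]],
  ],
)

```text
time_s: 7.55
eef_pos: [0.5459, 0.0221, 0.2756]
eef_rot: [0.249, 0.028, 0.968, -0.008]
wrist_force: [0.5, 0.0, 1.2]
opening: 0.59
```

```bash
python3 -c "
from h import *
where();c=snap('wrist','pics/9.png')"
```

```text
tip s,y,n mm [26.8 -0.6 18.4] tilt 0.16 F [0.5 0.  1.2] open 0.59
```

View pics/9.png

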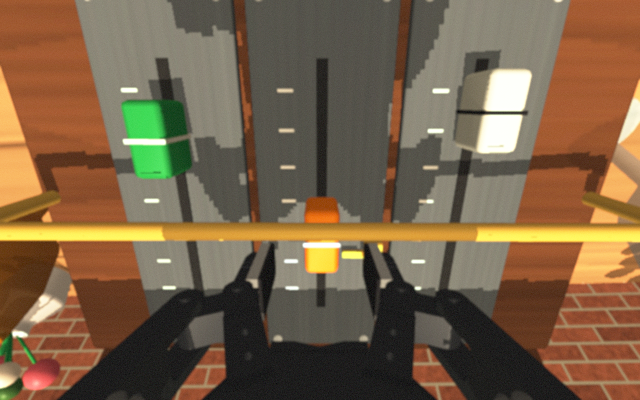

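The fingers straddle the upper part of the cap and clear both the bar and the pointer. The line is at (322,245) and the pointer tip at (342,255). I'll grip.

Call:
drive_tool(
  commands=[
    [[0,0.02,0.06,0,0,0,105],[0,0,0,0,0,0,160],[0,0,0,0,0,0,190],[0,0,0,0,0,0,230],[0,0,0,0,0,0,230],[0,0,0,0,0,0,230]],
  ],
)

```text
time_s: 8.2
eef_pos: [0.5473, 0.0233, 0.2728]
eef_rot: [0.248, 0.028, 0.968, -0.008]
wrist_force: [-3.5, 1.4, 5.0]
opening: 0.194
```

```bash
python3 -c "
from h import *
where();c=snap('wrist');w=wcam(c)
cv2.imwrite('pics/10.png',cv2.resize(c['pixels'][190:300,260:390,::-1],None,fx=6,fy=5.4,interpolation=cv2.INTER_CUBIC))"
```

```text
tip s,y,n mm [26.6  0.6 15.3] tilt 0.13 F [-3.5  1.4  5. ] open 0.194
```

Call:
drive_tool(
  commands=[
    [[-0.06,0,0,0,0,0,230],[-0.06,0,0,0,0,0,230],[-0.06,0,0,0,0,0,230],[-0.06,0,0,0,0,0,230],[-0.06,0,0,0,0,0,230],[-0.06,0,0,0,0,0,230],[-0.03,0,0,0,0,0,230],[0,0,0,0,0,0,230],[0,0,0,0,0,0,230]],
  ],
)

```text
time_s: 9.15
eef_pos: [0.5642, 0.0222, 0.282]
eef_rot: [0.248, 0.028, 0.968, -0.008]
wrist_force: [-5.2, 1.9, 6.8]
opening: 0.195
```

```bash
python3 -c "
from h import *
where();c=snap('wrist')
cv2.imwrite('pics/10.png',cv2.resize(c['pixels'][190:300,260:390,::-1],None,fx=6,fy=5.4,interpolation=cv2.INTER_CUBIC))"
```

```text
tip s,y,n mm [45.7  0.6 15.3] tilt 0.08 F [-5.2  1.9  6.8] open 0.195
```

View pics/10.png

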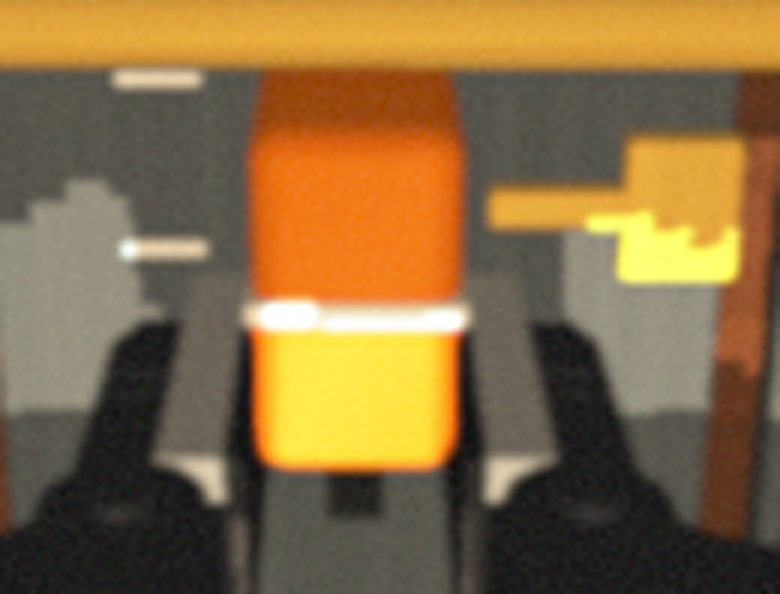

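The gripped cap's line is at crop (357,317) and the pointer tip at (488,208). I correct both for their different heights.

```bash
python3 -c "
from h import *
c=np.load('/tmp/wrist.npz');w=wcam(c)
cr=lambda x,y:(260+(x+.5)/6-.5,190+(y+.5)/5.4-.5)
for n,p,h in(('line',cr(357,317),.032),('ptr',cr(488,208),.009),('captop end',cr(357,470),.032),('cap low end',cr(357,133),.032),('bar low',cr(357,68),.048)):print(n,(1000*onface(w,P,*p,h)).round(1))"
```

```text
line [32.4  0.7]
ptr [31.7 13.5]
captop end [49.2  0.7]
cap low end [13.8  0.7]
bar low [2.  0.7]
```

The line reads 32.4 and the pointer 31.7 mm, so they are level within error. I release, withdraw square to the face, then look.

Call:
drive_tool(
  commands=[
    [[0,0,0,0,0,0,180],[0,0,0,0,0,0,140],[0,0,0,0,0,0,105],[0,0,0,0,0,0,105],[0,0,-0.3,0,0,0,105],[0,0,-0.5,0,0,0,105],[0,0,-0.5,0,0,0,105],[0,0,0,0,0,0,105],[0,0,0,0,0,0,105]],
  ],
)

```text
time_s: 10.1
eef_pos: [0.5333, 0.0239, 0.3393]
eef_rot: [0.249, 0.028, 0.968, -0.008]
wrist_force: [0.4, -0.7, 0.1]
opening: 0.59
```

```bash
python3 -c "
from h import *
where();c=snap('wrist')
cv2.imwrite('pics/11.png',cv2.resize(c['pixels'][140:260,260:380,::-1],None,fx=5,fy=5,interpolation=cv2.INTER_CUBIC))"
```

```text
tip s,y,n mm [46.3  0.4 80.4] tilt 0.2 F [ 0.4 -0.7  0.1] open 0.59
```

View pics/11.png

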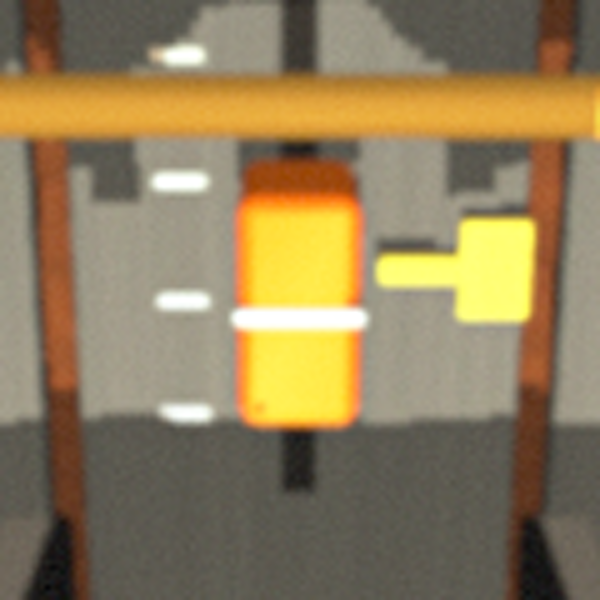

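The fingers are clear of the cap. The line is at (300,319) and the pointer tip at (378,270). Now I back away to clear the view and take one last top picture.

Call:
drive_tool(
  commands=[
    [[0.2,0,-0.3,0,0,0,105],[0.5,0,-0.3,0,0,0,105],[0.6,0,-0.3,0,0,0,105],[0.6,0,-0.3,0,0,0,105],[0.6,0,-0.3,0,0,0,105],[0.5,0,0,0,0,0,105],[0,0,0,0,0,0,105],[0,0,0,0,0,0,105]],
  ],
)

```text
time_s: 10.95
eef_pos: [0.3661, 0.0336, 0.3322]
eef_rot: [0.248, 0.029, 0.968, -0.008]
wrist_force: [0.1, 0.3, -0.4]
opening: 0.588
```

Run:
```python
from h import *
import h
c=np.load('/tmp/wrist.npz')
o=dict(eef_pos=np.array([0.5333,0.0239,0.3393]),eef_rot=np.array([.249,.028,.968,-.008])); g=ctrl.get_obs
q=o['eef_rot']/np.linalg.norm(o['eef_rot']);R0=Rot.from_quat([q[1],q[2],q[3],q[0]]).as_matrix();M=c['tool_from_camera']
Rc=R0@M[:3,:3];w=dict(intrinsics=c['intrinsics'],R=Rc.T,t=-Rc.T@(R0@M[:3,3]+o['eef_pos']))
cr=lambda x,y:(260+(x+.5)/5-.5,140+(y+.5)/5-.5)
for n,p,hh in(('line',cr(300,319),.032),('ptr',cr(378,270),.009),('bar',cr(300,105),.048),('captop',cr(300,428),.032),('caplow',cr(300,196),.032)):print(n,(1000*onface(w,P,*p,hh)).round(1))
where()
t=snap('top');cv2.imwrite('pics/12.png',cv2.resize(t['pixels'][120:280,190:450,::-1],None,fx=3,fy=3.5,interpolation=cv2.INTER_CUBIC))
```

```text
line [31.9  0.8]
ptr [31.7 13.5]
bar [-2.6  0.8]
captop [49.3  0.9]
caplow [13.4  0.8]
tip s,y,n mm [-104.4    0.5  154.4] tilt 0.1 F [ 0.1  0.3 -0.4] open 0.588
```

View pics/12.png

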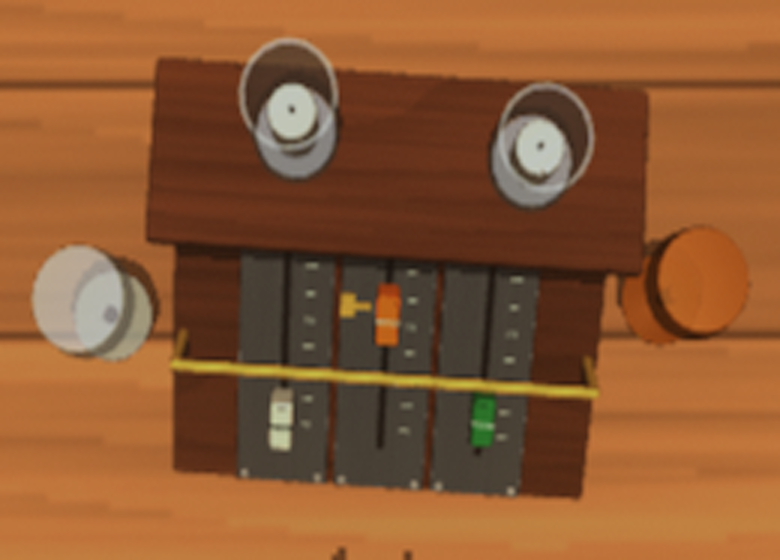

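The line reads 31.9 against the pointer's 31.7 mm. The other dimmers, the glasses and the goblets look unmoved, so I'm handing in after a last numeric check.

Run:
```python
from h import *
t=np.load('/tmp/top.npz');cr=lambda x,y:(190+(x+.5)/3-.5,120+(y+.5)/3.5-.5)
for n,p,h in(('line',cr(387,323),.032),('ptr',cr(370,307),.009)):print(n,(1000*onface(t,P,*p,h)).round(1))
print(ctrl.hand_in())
```

```text
line [31.1 -0. ]
ptr [31.6 13.6]
the job is handed in; nothing more can be done
None
```

The orange dimmer is up its track, past the guard bar, with its white line level with the brass pointer to within about 1 mm. I handed the job in at about 11 s of the 48 s allowed.

I pushed the cap under the bar from its low end with the fingers shut. Then I gripped it above the bar, with the tool square to the face, and drew it up about 19 mm. I released it and backed the arm away.

Last checks, along the slope from the desk origin:

| Camera | White line | Pointer | Difference |
|---|---|---|---|
| Wrist | 31.9 mm | 31.7 mm | line 0.2 mm above |
| Top | 31.1 mm | 31.6 mm | line 0.5 mm below |

- **Disagreement:** the two cameras differ by about 0.7 mm on the offset, which is within the 2 mm calibration. The bar, used as a check point, read 1.5 mm off its fitted place in the last wrist view.
- **Forces:** the wrist force never read above about 9 N.
- **Other objects:** in the last top picture the pointer, the white and green dimmers, the candle glasses and the goblets look unmoved. I judged that by eye and did not measure it.

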